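Hang the thimble basket on the keeper hook to drain

TASK

Hang the wire basket with the rinsed extraction thimble up to drain over the tray: hold it upright by its blue grip and push its eye over the hook rod, lifting the red drop keeper, until the eye meets the black rubber buffer and the keeper has fallen shut behind it. Prove that it is locked by pulling the basket straight back against the keeper with a light tug of about 7 N for half a second, then lower it until it hangs on the rod by itself and let go. The rod is clamped only finger-tight, so never load the hook with more than 20 N, and leave the wash bottle, the blue funnel and the empty beaker where they stand.

Things in the scene. Friction and masses are not known exactly. Their poses are not given: they have to be found in the camera images.
- hook_arm: Boss head of the drip stand, fixed; origin on the axis of the level steel hook rod (12 mm thick), where it passes the post. The rod runs from here along this body's -x over the white tray. Its reach is set by hand and NOT measured: the tip lies 125 to 155 mm from the origin, to be found by feel (or seen). First 6 mm of the tip: cone nose, 7 mm thick at its end.
- stand: Grey base plate (76 x 140 x 10 mm) of the drip stand in the white tray (rim 23 mm high), fixed; origin under its centre, axes as the boss head's. Post 12 mm thick, 20 mm to +y, top at 228 mm. On the rod, 44 mm inside the tip, is the face of a black rubber buffer (28 mm disc; gives 1 mm per 2 N, 6 mm at most). An eye whose wire touches it has passed the keeper.
- keeper (a joint): Red gravity flap, 22 mm long, 5 wide, 6 thick, pivoted in the rod 10 mm inside its tip. 0 = hangs straight down (shut), in the way of an eye's lower edge; grows (rad, to 1.45) as an eye pushed inwards swings it up; lifts with under 1 N, falls by its weight. Cannot swing outwards: pulled from behind it bears on a firm stop and stays at 0.
- basket: Steel wire basket, 46 mm round and 60 mm high, with two side wires that carry a hanging eye and above it a blue grip; 183 mm high in all, about 0.25 kg. Origin at the centre of its underside, z up. The axis of the eye's hole is the body's x axis (either way round will do).
- basket_eye (a point): Centre of the eye, a ring of 5 mm wire in the body's y-z plane with a clear hole of 20 mm; 127 mm above the basket's underside. Hanging on the rod, this point is 4 mm below the rod's axis; the rod passes freely while it is within 3 mm of the axis.
- basket_grip (a point): Centre of the blue grip, an upright block 10 mm (body x) by 20 mm (body y) by 36 mm high, straight above the eye: 38 mm above the eye's centre, 165 mm above the underside.
- thimble_mid (a point): Middle of the white open paper thimble (33 mm wide, 88 mm high, loose) that stands in the basket, 47 mm above the basket's underside.
- wash_bottle: White plastic wash bottle, 70 mm wide, 206 mm high, a bystander on the worktop. Origin under its centre.
- funnel_blue: Blue funnel, 74 mm wide, 85 mm high, a bystander standing mouth down. Origin under its centre.
- beaker_250: Empty glass beaker, 74 mm wide, 90 mm high, a bystander at the left. Origin under its centre. Between it and the drip stand a tall titrator is fixed (about x over 0.48 m, y 0.12 to 0.28 m): swing past in front of it, not over it.
There are look-alikes about, which are no part of the job. What is shaped like the basket but orange is not meant.

How it is judged:
By the outcome, as a careful person would: the job done as asked, in the order asked, and still so for the second after the job is handed in, with the robot touching nothing.
It also fails if it takes over 59 s, if anything falls off the work surface, if the arm or the gripper's body presses on something with over 40 N, if the wrist force passes 120 N, or if a joint passes its speed limit or range.

ROBOT

A 6-joint arm with a two-finger parallel gripper is mounted at the origin on a cart in front of the work surface, level with it; the furniture and walls round the work are solid. World frame = base frame: x ahead of the robot, y to its left, z up, the work surface at z = 0. Lengths are in m, angles in rad, forces in N, time in s.
With the tool pointing down it reaches from about 0.375 to 0.9 m from the base axis. Payload 3.1 kg.
Tool frame: the origin (TCP) lies midway between the tips of the shut fingers; the grasp point (between the pads) lies pinch_z behind it (pinch_z is the distance from the TCP to the grasp point, in m); y points along the fingers, z is the direction in which the jaws open and shut, and the axes are right-handed (so a half turn about y gives the same grasp; the last joint's range is limited). The gripper opens to 87 mm and grips with 3 to 60 N. Pads are 19 mm wide; open, the fingers measure 117 mm over their backs; the gripper's body (75 mm by 190 mm) begins 51 mm behind the grasp point.
Start: joints at [-1.496, 0.527, 1.433, -0, 1.181, -0.178], TCP at [0.157, -0.605, 0.223] pointing down, gripper open.
Joint ranges: [-3.08, 3.08], [-0.75, 2.2], [0.22, 2.44], [-1.43, 4.57], [0, 2.65], [-2.85, 2.85]. Speed limits (rad/s): [2.79, 2.79, 3.14, 3.14, 3.14, 3.14].

INTERFACE

Orientations are given as a unit quaternion [x, y, z, w].
In Python, from rig import get_obs, camera, hand_in, pinch_z gives the robot as it stands. The module is installed in compiled form; this text tells all that it offers.
- The arm moves only by the tool arm_command, never from a script. Its argument "plan" is a list of rows, each a list of 2 entries, a list of its own where there are three numbers: the shift along the world's x, y, z in units of 25 mm (1.0 is 25 mm), then the turn about the world's z in units of 5 degrees (1.0 is 5 degrees). A call has 1 to 5 rows; each row is the pose to reach, as a shift and turn from the pose commanded when the call began; what a row does not reach only later rows make up. A row lasts 1/10 s, in which the tool goes at most 50 mm and 8.59 degrees, less where a joint would pass 70% of its speed; a pose out of reach is approached as far as the arm can. A call with a gripper value outside its range is refused whole. "fingers" is the opening, from -1 (shut) to 1 (fully open), set as the call begins (left out, the last holds). The fingers move at their own pace and stop on an object; "force" is the grip in N (left out, the last holds). Time passes only in rows, so rows that repeat a pose let the fingers close. It gives the time, the measured TCP pose, the force and the opening at its end, in the units of the state.
- get_obs(): the state, without advancing time (a new reading comes with each control period).
- camera(name): name is "side" or "top" or "wrist"; returns a dict with "pixels" (384x512x3 uint8, red, green, blue), "camera_matrix" (3x3 intrinsics, pixels), "R" (3x3) and "t" (3): a world point X has camera coordinates R X + t. Camera axes: x right, y down, z forward; pixel columns grow to the right and rows downward; lengths in m; the calibration is good to about 2 mm. A picture is of the moment at which its call begins. There is no depth.
- hand_in(): hands the job in, once; it reports no verdict.
The state is a dict: "time": time; "q": joint angles; "joint_velocities": joint speeds; "joint_torque": joint torques, N m; "position": TCP position; "tool_rot": TCP orientation; "ft_force": force on the tool from outside, world axes, zero at the start; "moment": the same for the moment, N m; "grip_width": finger opening in m.
Only numpy, scipy, OpenCV 4.12 (cv2) and the standard library are available. Lean on these libraries where they do the work, as an engineer would, in place of code of your own. Each camera call takes 0.05 s, during which the arm holds its last target.

## Working session

There is one attempt and no reset: what is moved stays moved. The work goes in short steps, Python scripts to look and compute and a tool call to move; the robot and the scene stay as the last step left them, time stands still between calls to the robot, and variables do not carry over. Pictures are saved under pics/ and viewed, and the job is handed in when it is done.

Besides the shell and the picture viewer there is one more tool, called after "Request:" by a JSON object that holds its "api" and its "payload". arm_command: Moves the arm, as the interface text tells. Its arguments: {"type":"object","properties":{"plan":{"type":"array"},"fingers":{"type":"number"},"force":{"type":"number"}},"required":["plan"]}

```bash
mkdir -p pics; python3 - <<'E'
from rig import get_obs,camera,pinch_z
import cv2,pickle
print(pinch_z if not callable(pinch_z) else pinch_z()); print(get_obs())
for n in ['side','top','wrist']:
    c=camera(n); pickle.dump(c,open(f'{n}0.pkl','wb'))
    cv2.imwrite(f'pics/{n}0.png',c['pixels'][:,:,::-1]); print(n,c['camera_matrix'].round(1).tolist(),(-c['R'].T@c['t']).round(3),c['R'].round(3).tolist())
E
```

```text
0.0187
{'time': 0.0, 'q': array([-1.49548151e+00,  5.28442563e-01,  1.43391202e+00, -1.37350134e-05,
        1.18139125e+00, -1.78486077e-01]), 'joint_velocities': array([ 0.00034384, -0.00074333, -0.00115903,  0.00072728, -0.00147837,
       -0.00174847]), 'joint_torque': array([-4.99649341e-04, -4.40047538e+01, -1.76593459e+01,  6.31562294e-02,
        5.82307333e-02, -1.59584233e-04]), 'position': array([ 0.15690483, -0.60422266,  0.22158305]), 'tool_rot': array([-0.08945854,  0.70218073, -0.70065977,  0.08952807]), 'ft_force': array([ 0.35634835, -0.32585379, -0.46424041]), 'moment': array([-0.00108422, -0.03306048,  0.03116928]), 'grip_width': 0.08705180219036016}
side [[382.4, 0.0, 257.7], [0.0, 382.4, 190.4], [0.0, 0.0, 1.0]] [ 0.165 -1.062  0.893] [[0.946, -0.324, 0.007], [-0.164, -0.498, -0.852], [0.28, 0.804, -0.524]]
top [[491.1, 0.0, 258.8], [0.0, 491.1, 188.9], [0.0, 0.0, 1.0]] [0.258 0.112 1.696] [[-0.02, -1.0, -0.005], [-0.979, 0.02, -0.201], [0.201, 0.001, -0.98]]
wrist [[266.8, 0.0, 254.1], [0.0, 266.8, 188.6], [0.0, 0.0, 1.0]] [ 0.234 -0.584  0.383] [[0.251, -0.968, -0.002], [-0.927, -0.241, 0.286], [-0.277, -0.07, -0.958]]
```

View pics/side0.png

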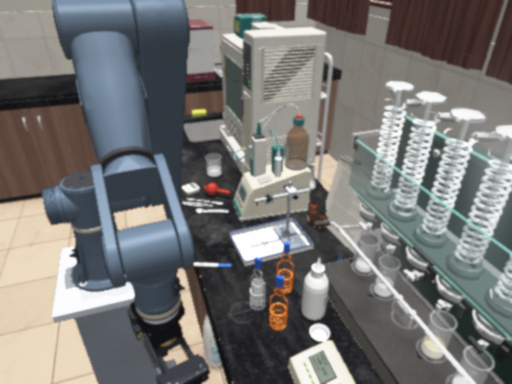

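View pics/top0.png

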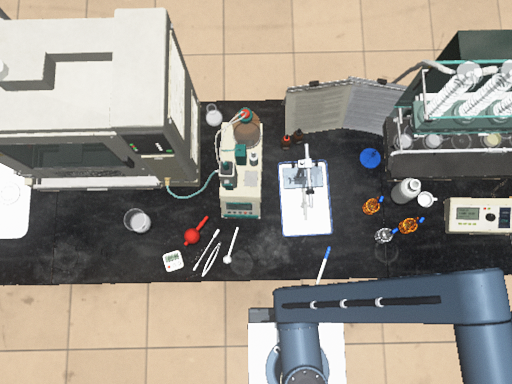

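View pics/wrist0.png

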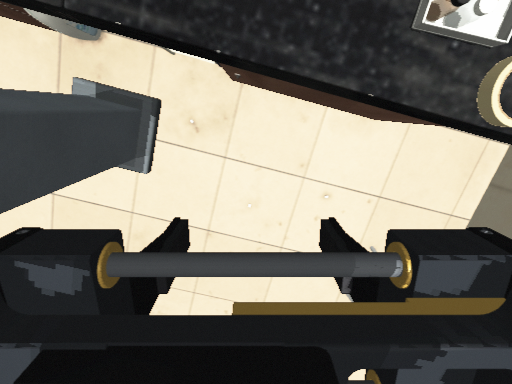

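Three basket shapes are visible. In the side view they are steel/white at (258,290), orange at (278,308) and orange at (286,272). In the top view they are (385,236), (409,225) and (372,205). I'll check them in an enlarged crop, along with the rod.

```bash
python3 - <<'E'
import cv2,numpy as np
a=cv2.imread('pics/side0.png');b=cv2.imread('pics/top0.png')
A=cv2.resize(a[235:335,220:340],None,fx=4,fy=4,interpolation=cv2.INTER_CUBIC)
B=cv2.resize(b[150:250,350:430],None,fx=4,fy=4,interpolation=cv2.INTER_CUBIC)
cv2.imwrite('pics/crop1.png',np.hstack([A,B]))
A=cv2.resize(a[170:270,225:325],None,fx=4,fy=4,interpolation=cv2.INTER_CUBIC)
B=cv2.resize(b[140:240,270:370],None,fx=4,fy=4,interpolation=cv2.INTER_CUBIC)
cv2.imwrite('pics/crop2.png',np.hstack([A,B]))
E
```

```text
(no output)
```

View pics/crop1.png

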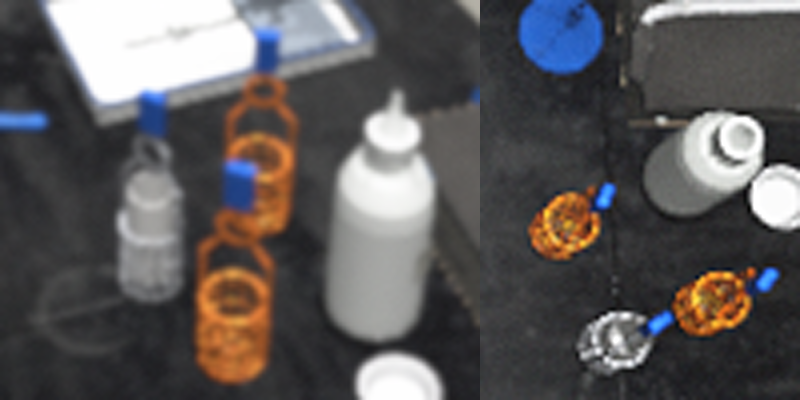

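View pics/crop2.png

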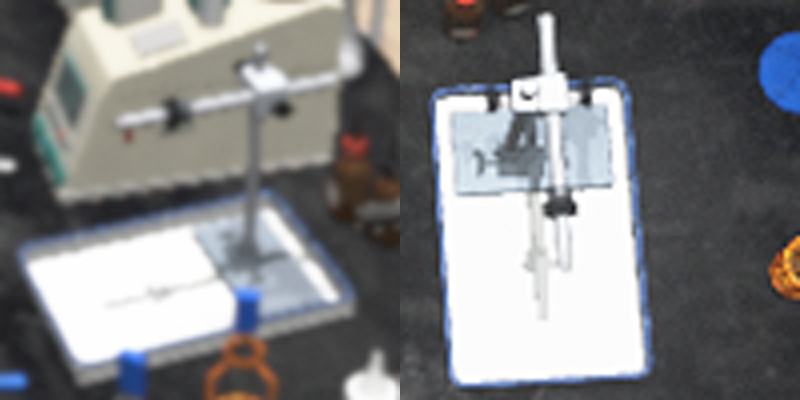

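The target is the steel-wire basket with the white thimble, at side (258,290) and top (385,236). The other two are orange, so they are the look-alikes. In the side view the rod tip is near (254,200) with the red keeper at (257,204), and in the top view the tip is near (311,207). Next I'll triangulate these.

```bash
cat > h.py <<'E'
import numpy as np,cv2,pickle
def ld(n): return pickle.load(open(n+'.pkl','rb'))
def ray(c,p):
    d=c['R'].T@np.linalg.inv(c['camera_matrix'])@np.array([p[0],p[1],1.]); return -c['R'].T@c['t'],d/np.linalg.norm(d)
def onz(c,p,z):
    o,d=ray(c,p); return o+d*(z-o[2])/d[2]
def tri(c1,p1,c2,p2):
    o1,d1=ray(c1,p1);o2,d2=ray(c2,p2)
    s=np.linalg.lstsq(np.c_[d1,-d2],o2-o1,rcond=None)[0]
    a=o1+s[0]*d1;b=o2+s[1]*d2; return (a+b)/2,np.linalg.norm(a-b)
def proj(c,X):
    x=c['camera_matrix']@(c['R']@np.asarray(X,float)+c['t']); return x[:2]/x[2]
def blobs(c,lo,hi,amin=5):
    h=cv2.cvtColor(c['pixels'],cv2.COLOR_RGB2HSV); m=cv2.inRange(h,np.array(lo),np.array(hi))
    n,l,s,ce=cv2.connectedComponentsWithStats(m)
    return [(ce[i].round(1).tolist(),s[i].tolist()) for i in range(1,n) if s[i][4]>=amin],l
E
python3 - <<'E'
from h import *
s,t=ld('side0'),ld('top0')
for n,c in(('side',s),('top',t)):
    for k,lo,hi in(('blue',(100,120,60),(130,255,255)),('red',(0,150,60),(6,255,255))):
        for b in blobs(c,lo,hi,4)[0]: print(n,k,b)
print('tip',tri(s,(254.5,200.5),t,(311,207)))
print('rod origin', tri(s,(225+265/4,170+92/4),t,(270+153/4,140+95/4)))
print('buffer', tri(s,(225+176/4,170+110/4),t,(270+160/4,140+205/4)))
E
```

```text
side blue ([286.4, 247.1], [284, 243, 6, 10, 44])
side blue ([339.0, 258.3], [338, 257, 3, 3, 7])
side blue ([257.8, 263.2], [254, 258, 8, 11, 68])
side blue ([224.9, 265.0], [219, 263, 13, 5, 64])
side blue ([279.1, 280.6], [276, 275, 7, 12, 76])
side red ([298.5, 116.3], [297, 116, 4, 2, 6])
side red ([214.3, 189.1], [204, 183, 26, 12, 164])
side red ([313.3, 206.2], [311, 205, 5, 4, 16])
top blue ([369.7, 157.8], [359, 148, 22, 21, 359])
top blue ([278.0, 173.0], [278, 170, 1, 7, 7])
top blue ([279.0, 186.5], [279, 185, 1, 4, 4])
top blue ([380.7, 198.9], [378, 195, 6, 8, 33])
top blue ([280.0, 201.0], [280, 199, 1, 5, 5])
top blue ([420.7, 219.8], [417, 217, 8, 7, 34])
top blue ([394.4, 230.2], [390, 227, 9, 7, 35])
top blue ([327.2, 252.0], [324, 246, 7, 13, 48])
top red ([246.5, 112.8], [243, 109, 7, 9, 29])
top red ([242.3, 114.0], [241, 113, 4, 3, 7])
top red ([286.0, 138.3], [283, 136, 7, 6, 25])
top red ([193.9, 232.7], [184, 216, 25, 30, 286])
tip (array([ 0.50632204, -0.04720865,  0.19378663]), np.float64(0.0006864589007552081))
rod origin (array([ 0.64275499, -0.04368304,  0.19497737]), np.float64(0.0024452900049997048))
buffer (array([ 0.55710165, -0.04634691,  0.19463591]), np.float64(0.0030262555932124534))
```

```bash
python3 - <<'E'
from h import *
s,t=ld('side0'),ld('top0')
g=tri(s,(257.8,263.2),t,(394.4,230.2)); print('grip',g)
for x,y in(((286.4,247.1),(380.7,198.9)),((279.1,280.6),(420.7,219.8))): print('orange grips',tri(s,x,t,y))
# thimble/basket base centre from side 
print('base side', onz(s,(258,308),0.005), 'top', onz(t,(382,238),0.005))
# rod edges in top: line fit of bright pixels
from rig import get_obs
im=t['pixels']; 
for v in range(186,210): print(v, im[v,300:320].mean(1).astype(int).tolist())
A=cv2.resize(cv2.cvtColor(im[215:250,370:410],cv2.COLOR_RGB2BGR),None,fx=16,fy=16,interpolation=cv2.INTER_NEAREST); cv2.imwrite('pics/c3.png',A)
P=s['pixels']; A=cv2.resize(cv2.cvtColor(P[250:315,235:300],cv2.COLOR_RGB2BGR),None,fx=9,fy=9,interpolation=cv2.INTER_NEAREST); cv2.imwrite('pics/c4.png',A)
E
```

```text
grip (array([ 0.43070158, -0.30774916,  0.16295476]), np.float64(0.0030142652746303605))
orange grips (array([ 0.53116201, -0.27142251,  0.16503182]), np.float64(0.0019515798349143626))
orange grips (array([ 0.46116953, -0.39155788,  0.16604673]), np.float64(0.0033751008562624986))
base side [ 0.42440816 -0.32692907  0.005     ] top [ 0.42406685 -0.30675693  0.005     ]
186 [217, 221, 172, 134, 133, 208, 205, 156, 160, 220, 199, 159, 171, 190, 177, 159, 155, 153, 164, 170]
187 [164, 168, 133, 107, 111, 151, 123, 83, 105, 192, 196, 137, 109, 180, 200, 172, 224, 240, 238, 238]
188 [242, 203, 166, 182, 196, 235, 194, 112, 109, 181, 182, 130, 120, 245, 254, 247, 254, 255, 254, 254]
189 [255, 237, 197, 221, 231, 255, 242, 129, 98, 112, 106, 93, 92, 239, 255, 255, 253, 252, 252, 252]
190 [254, 233, 192, 218, 230, 239, 182, 92, 75, 84, 86, 74, 64, 141, 240, 254, 252, 252, 252, 252]
191 [254, 233, 194, 218, 231, 175, 84, 59, 70, 71, 70, 68, 63, 49, 201, 253, 253, 252, 252, 252]
192 [253, 250, 221, 220, 231, 183, 92, 64, 68, 67, 62, 63, 63, 43, 203, 254, 253, 252, 252, 251]
193 [252, 254, 233
[... 1062 characters left out ...]
 220, 251, 253, 225, 238, 238, 214, 247, 253, 252, 252, 252, 252, 252]
204 [255, 234, 199, 198, 215, 220, 226, 240, 248, 222, 234, 241, 213, 247, 253, 252, 252, 252, 252, 252]
205 [247, 219, 200, 199, 221, 230, 227, 228, 229, 199, 225, 232, 214, 247, 253, 252, 252, 252, 252, 252]
206 [232, 194, 200, 198, 224, 229, 227, 227, 227, 215, 220, 227, 208, 248, 252, 252, 252, 251, 252, 252]
207 [250, 225, 194, 198, 219, 229, 226, 243, 248, 248, 230, 218, 223, 249, 252, 252, 252, 252, 252, 252]
208 [253, 249, 246, 223, 220, 229, 227, 250, 254, 253, 249, 245, 248, 252, 252, 252, 252, 252, 252, 252]
209 [252, 253, 255, 233, 220, 227, 225, 250, 253, 253, 252, 253, 252, 252, 252, 251, 252, 252, 252, 252]
```

View pics/c3.png

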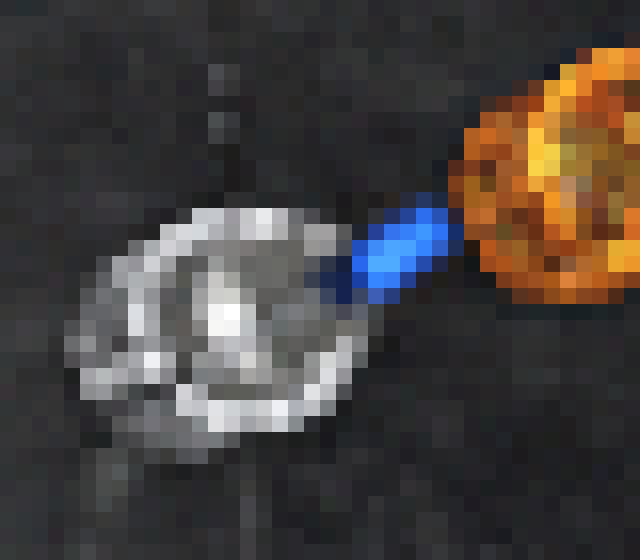

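View pics/c4.png

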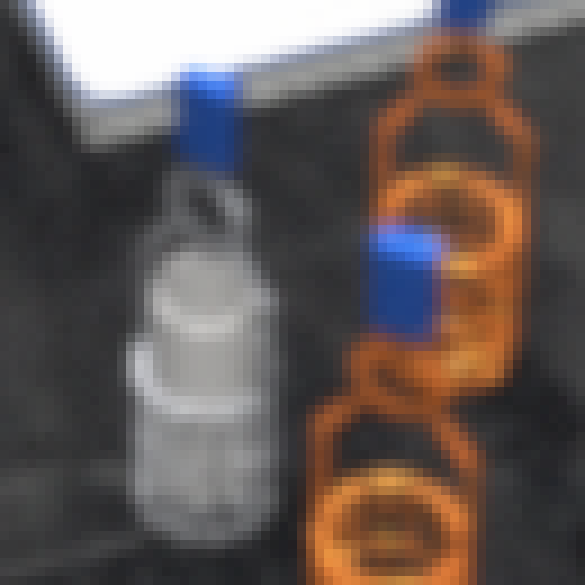

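```bash
python3 - <<'E'
from h import *
from scipy.spatial.transform import Rotation as R
s,t=ld('side0'),ld('top0')
print(R.from_quat([-0.08945854,0.70218073,-0.70065977,0.08952807]).as_matrix().round(3))
im=t['pixels'].astype(int).mean(2)
for v in range(143,158,2): print(v,im[v,300:314].astype(int).tolist())
a=onz(t,(306.2,145),.194); b=onz(t,(310.8,206),.194); m=onz(t,(310.3,197),.194);print(a,b,m,np.degrees(np.arctan2(*(a-b)[[1,0]])))
# tray edges on z=.023
h=cv2.cvtColor(t['pixels'],cv2.COLOR_RGB2HSV)
mask=cv2.inRange(t['pixels'],(225,225,225),(255,255,255)); mask[:160]=0;mask[245:]=0;mask[:,:270]=0;mask[:,340:]=0
L=[];Rr=[]
for v in range(195,230):
    u=np.where(mask[v])[0]; L.append(onz(t,(u[0],v),.005)); Rr.append(onz(t,(u[-1],v),.005))
for E in(L,Rr):
    E=np.array(E); print(np.degrees(np.arctan(np.polyfit(E[:,0],E[:,1],1)[0])), E[0],E[-1])
A=cv2.resize(cv2.cvtColor(s['pixels'][180:225,235:315],cv2.COLOR_RGB2BGR),None,fx=10,fy=10,interpolation=cv2.INTER_NEAREST); cv2.imwrite('pics/c5.png',A)
E
```

```text
[[-0.968 -0.     0.251]
 [-0.251  0.002 -0.968]
 [-0.    -1.    -0.002]]
143 [50, 44, 51, 48, 73, 105, 163, 135, 66, 50, 54, 54, 55, 59]
145 [54, 56, 55, 46, 133, 225, 250, 242, 135, 43, 51, 54, 59, 62]
147 [63, 63, 57, 56, 90, 198, 252, 241, 135, 52, 57, 60, 56, 59]
149 [63, 63, 65, 59, 65, 195, 255, 247, 139, 55, 63, 65, 61, 61]
151 [65, 63, 61, 68, 65, 182, 253, 246, 153, 65, 69, 71, 70, 67]
153 [57, 62, 63, 64, 49, 170, 243, 242, 167, 70, 64, 61, 66, 64]
155 [63, 56, 64, 61, 61, 164, 236, 242, 192, 95, 53, 58, 60, 57]
157 [60, 60, 58, 59, 54, 135, 222, 247, 234, 128, 48, 53, 61, 57]
[ 0.70581458 -0.040077    0.194     ] [ 0.50909611 -0.0466205   0.194     ] [ 0.53748001 -0.0462313   0.194     ] 1.9051425272459044
2.3016479494193587 [0.581845   0.03620099 0.005     ] [0.46209353 0.03274703 0.005     ]
2.978548522869244 [ 0.57857099 -0.12139656  0.005     ] [ 0.45877835 -0.12955093  0.005     ]
```

View pics/c5.png

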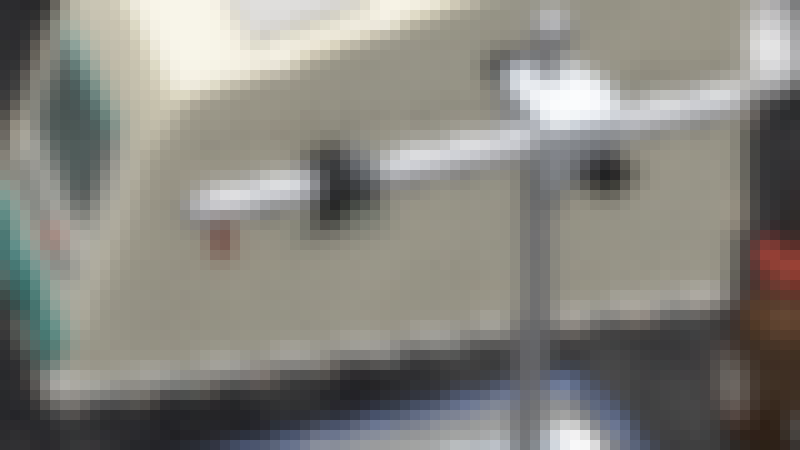

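Measured values:
- Grip at (0.431, -0.308, 0.163), against an expected height of 0.165.
- Rod tip about (0.507, -0.047, 0.194), with the rod running at about 2° from world x.
- Body x of the basket about 51°.

I'll move above the basket while turning.

Request:
{"api": "arm_command", "payload": {"plan": [[[0.3,0.3,1.5],1.7],[[1.2,1.2,2.4],3.4],[[2.2,2.4,3],5.1],[[3.3,3.6,3],6.8],[[4.4,4.8,3],8.5]], "fingers": 1}}

```text
time: 0.65
position: [0.2677, -0.4839, 0.2981]
tool_rot: [0.339, -0.62, 0.621, -0.339]
ft_force: [0.5, -0.3, 0.0]
grip_width: 0.0869
```

Request:
{"api": "arm_command", "payload": {"plan": [[[1.1,1.2,0],1.7],[[2.2,2.4,0],3.4],[[3.3,3.6,0],5.1],[[4.4,4.8,0],6.8],[[5.2,5.6,0],8.5]]}}

```text
time: 1.15
position: [0.398, -0.3424, 0.2973]
tool_rot: [-0.541, 0.455, -0.454, 0.542]
ft_force: [0.4, -1.5, -0.1]
grip_width: 0.0871
```

Request:
{"api": "arm_command", "payload": {"plan": [[[0.3,0.3,0],1.7],[[0.6,0.6,0],3.4],[[0.6,0.6,0],5.1],[[0.6,0.6,0],6.8],[[0.6,0.6,0],8.3]]}}

```text
time: 1.65
position: [0.4119, -0.3295, 0.2972]
tool_rot: [-0.667, 0.234, -0.233, 0.668]
ft_force: [0.5, 0.5, 0.2]
grip_width: 0.0875
```

```bash
cat > snap.py <<'E'
import sys
from rig import get_obs,camera
import cv2,pickle
from scipy.spatial.transform import Rotation as R
import numpy as np
o=get_obs(); M=R.from_quat(o['tool_rot']).as_matrix()
print('t',round(o['time'],2),'tcp',o['position'].round(4),'yaw jaw',np.degrees(np.arctan2(M[1,2],M[0,2])).round(1),'tooly',M[:,1].round(3),'F',o['ft_force'].round(2),'w',round(o['grip_width'],4),'q',o['q'].round(2))
for a in sys.argv[2:]:
    c=camera(a); n=a+sys.argv[1]; pickle.dump(c,open(n+'.pkl','wb')); cv2.imwrite(f'pics/{n}.png',c['pixels'][:,:,::-1])
E
python3 snap.py 1 wrist
```

```text
t 1.65 tcp [ 0.4119 -0.3295  0.2972] yaw jaw 51.4 tooly [-0.001  0.001 -1.   ] F [0.53 0.5  0.19] w 0.0875 q [-0.89  0.31  1.58 -0.    1.25 -1.78]
```

View pics/wrist1.png

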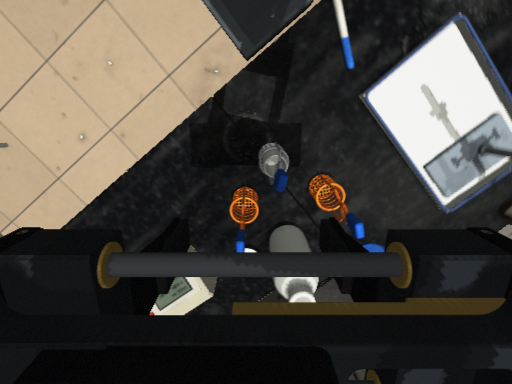

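```bash
python3 - <<'E'
from h import *
c=ld('wrist1');print('cam',-c['R'].T@c['t'],'tcp px',proj(c,(.4119,-.3295,.2972)),'grip pred',proj(c,(.4307,-.3077,.163)))
b,l=blobs(c,(100,120,40),(130,255,255),15); print(b)
for p in [(282,180)]: print(onz(c,p,.165),onz(c,p,.183))
A=cv2.resize(cv2.cvtColor(c['pixels'][130:230,220:370],cv2.COLOR_RGB2BGR),None,fx=5,fy=5,interpolation=cv2.INTER_CUBIC); cv2.imwrite('pics/c6.png',A)
E
```

```text
cam [ 0.3508257  -0.28003354  0.45878449] tcp px [253.04565695 232.21488085] grip pred [278.44970388 181.25542353]
[([487.0, 56.4], [462, 16, 50, 85, 285]), ([347.5, 52.8], [340, 37, 15, 33, 296]), ([378.3, 116.9], [366, 96, 29, 44, 63]), ([280.5, 180.4], [274, 169, 14, 24, 255]), ([355.4, 225.7], [346, 213, 19, 27, 328]), ([240.1, 241.1], [235, 229, 11, 24, 217]), ([373.7, 247.6], [362, 243, 23, 10, 180])]
[ 0.43150175 -0.30346159  0.165     ] [ 0.42655877 -0.30202616  0.183     ]
```

View pics/c6.png

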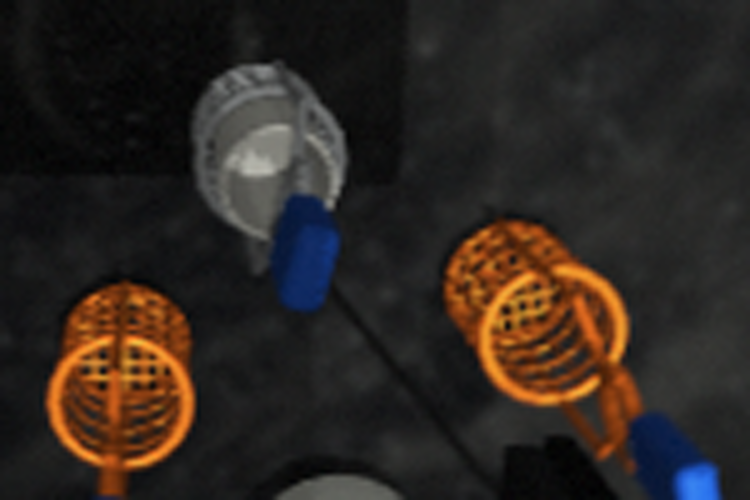

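```bash
python3 - <<'E'
from h import *
c=ld('wrist1')
A=cv2.cvtColor(c['pixels'][162:198,264:298],cv2.COLOR_RGB2BGR); A=cv2.convertScaleAbs(A,alpha=1.8)
cv2.imwrite('pics/c7.png',cv2.resize(A,None,fx=16,fy=16,interpolation=cv2.INTER_NEAREST))
E
```

```text
(no output)
```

View pics/c7.png

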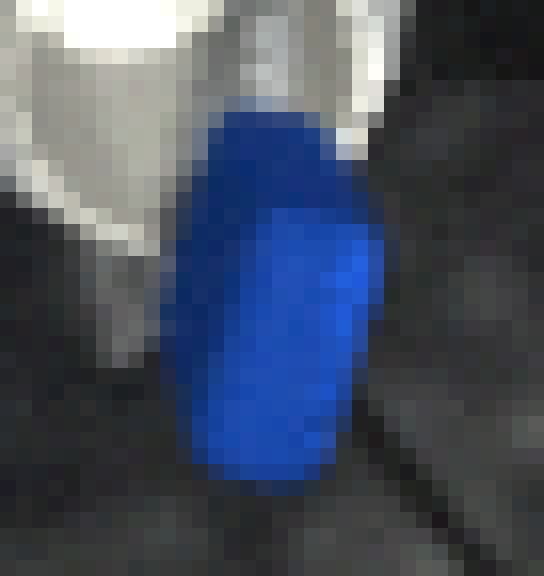

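```bash
python3 - <<'E'
from h import *
c=ld('wrist1')
P=[onz(c,(264+u/16,162+v/16),.183) for u,v in((265,210),(385,228),(335,478),(197,470))]
for p in P: print(p.round(4))
print('cen',np.mean(P,0)); 
for a,b in((0,3),(1,2)): d=P[a]-P[b]; print(np.degrees(np.arctan2(d[1],d[0])),np.linalg.norm(d))
for a,b in((0,1),(3,2)): d=P[b]-P[a]; print('x',np.degrees(np.arctan2(d[1],d[0])),np.linalg.norm(d))
E
```

```text
[ 0.4213 -0.3     0.183 ]
[ 0.4273 -0.2945  0.183 ]
[ 0.4392 -0.3075  0.183 ]
[ 0.4329 -0.3145  0.183 ]
cen [ 0.43017209 -0.30412806  0.183     ]
128.67040104537082 0.01854010715287658
132.43543360054207 0.017636333095027774
x 42.66088403606259 0.00811198767377492
x 47.91939124128809 0.00937225662688869
```

The top face edges give body x at about 42–45°, and the wrist view puts the grip centre at (0.430, -0.304), within 3 mm of the side/top result. I'll align to that and descend.

Request:
{"api": "arm_command", "payload": {"plan": [[[0.4,0.5,-0.5],-1],[[0.75,0.95,-1.5],-1.8],[[0.75,0.95,-3],-1.8],[[0.75,0.95,-4.2],-1.8],[[0.75,0.95,-4.2],-1.8]]}}

```text
time: 2.2
position: [0.4284, -0.3036, 0.1888]
tool_rot: [-0.644, 0.291, -0.285, 0.647]
ft_force: [-0.3, 1.0, -0.1]
grip_width: 0.0866
```

```bash
python3 snap.py 2 wrist side
```

```text
t 2.2 tcp [ 0.4284 -0.3036  0.1888] yaw jaw 41.9 tooly [-0.007  0.007 -1.   ] F [-0.35  0.96 -0.11] w 0.0866 q [-0.83  0.44  1.71 -0.    1.   -1.56]
```

View pics/wrist2.png

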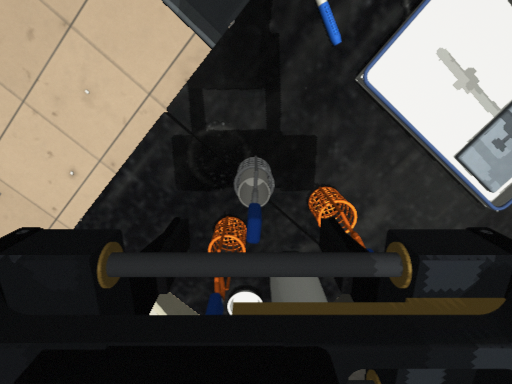

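The grip at (254,222) sits on the tool's centre column and lies parallel to the pads. I'll lower to grip height and close.

Request:
{"api": "arm_command", "payload": {"plan": [[[0,0,-1],0],[[0,0,-1.6],0],[[0,0,-1.6],0],[[0,0,-1.6],0]]}}

```text
time: 2.7
position: [0.4316, -0.3072, 0.1542]
tool_rot: [0.646, -0.287, 0.289, -0.646]
ft_force: [0.6, -0.2, 0.3]
grip_width: 0.087
```

```bash
python3 snap.py 3 wrist side; python3 - <<'E'
from h import *
c=ld('side3'); A=cv2.resize(cv2.cvtColor(c['pixels'][220:330,200:330],cv2.COLOR_RGB2BGR),None,fx=5,fy=5,interpolation=cv2.INTER_CUBIC)
cv2.imwrite('pics/c8.png',A)
E
```

```text
t 2.7 tcp [ 0.4316 -0.3072  0.1542] yaw jaw 42.0 tooly [ 0.002 -0.002 -1.   ] F [ 0.57 -0.16  0.31] w 0.087 q [-0.83  0.5   1.74  0.    0.9  -1.56]
```

View pics/c8.png

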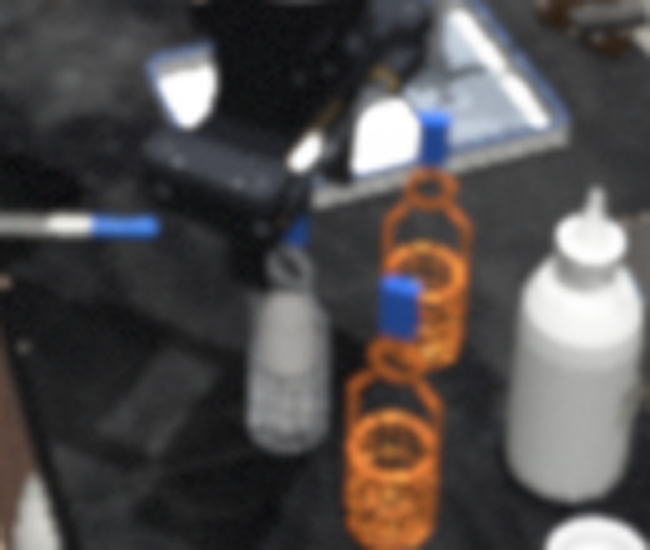

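Request:
{"api": "arm_command", "payload": {"plan": [[[0,0,0],0],[[0,0,0],0],[[0,0,0],0],[[0,0,0],0],[[0,0,0],0]], "fingers": -1, "force": 30}}

```text
time: 3.3
position: [0.4307, -0.3062, 0.1525]
tool_rot: [-0.646, 0.287, -0.287, 0.646]
ft_force: [-0.3, -0.1, -0.6]
grip_width: 0.0553
```

Request:
{"api": "arm_command", "payload": {"plan": [[[0,0,0],0],[[0,0,0],0],[[0,0,0],0],[[0,0,0],0],[[0,0,0],0]]}}

```text
time: 3.8
position: [0.4307, -0.3062, 0.1525]
tool_rot: [-0.646, 0.287, -0.287, 0.646]
ft_force: [0.8, 0.8, 0.0]
grip_width: 0.0148
```

Request:
{"api": "arm_command", "payload": {"plan": [[[0,0,0],0],[[0,0,0],0],[[0,0,0],0]]}}

```text
time: 4.1
position: [0.4308, -0.3062, 0.1525]
tool_rot: [-0.646, 0.287, -0.287, 0.646]
ft_force: [1.2, -0.2, -0.0]
grip_width: 0.0097
```

Request:
{"api": "arm_command", "payload": {"plan": [[[0,0,0.4],0],[[0,0,1.2],0],[[0,0,2.4],0],[[0,0,3.2],0],[[0,0,3.2],0]]}}

```text
time: 4.6
position: [0.432, -0.3077, 0.2357]
tool_rot: [0.647, -0.285, 0.29, -0.645]
ft_force: [-0.3, -0.5, -2.0]
grip_width: 0.0097
```

```bash
python3 snap.py 4 wrist side; python3 - <<'E'
from h import *
c=ld('side4'); A=cv2.resize(cv2.cvtColor(c['pixels'][190:300,200:330],cv2.COLOR_RGB2BGR),None,fx=5,fy=5,interpolation=cv2.INTER_CUBIC)
cv2.imwrite('pics/c9.png',A)
E
```

```text
t 4.6 tcp [ 0.432  -0.3077  0.2357] yaw jaw 42.1 tooly [ 0.005 -0.005 -1.   ] F [-0.29 -0.54 -2.04] w 0.0097 q [-0.83  0.38  1.66 -0.    1.09 -1.56]
```

View pics/c9.png

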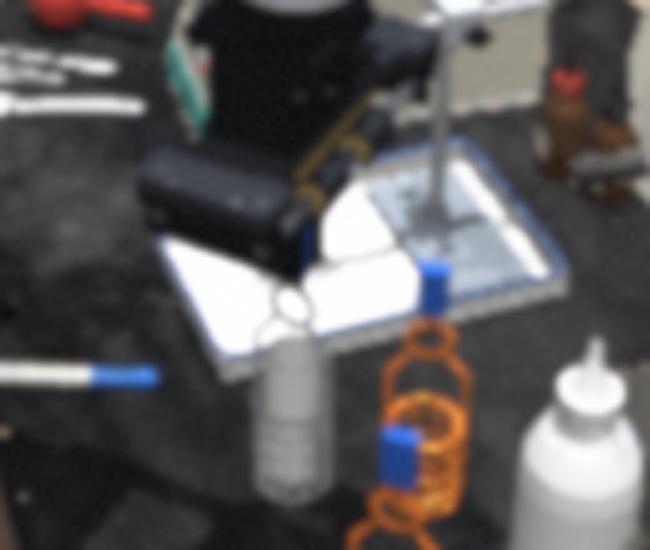

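View pics/wrist4.png

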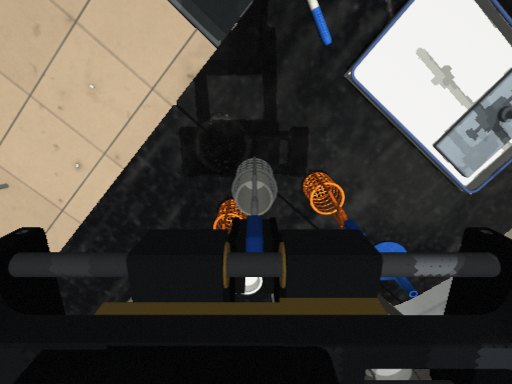

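The basket is held upright with a grip width of 9.7 mm, and the sensed load is about 2 to 2.5 N. I'll carry it to a point in front of the rod tip while turning it to the rod's direction.

Request:
{"api": "arm_command", "payload": {"plan": [[[0,0.4,0],-0.5],[[0,1.3,0],-1.5],[[0,2.4,0],-2.5],[[0,3.6,0],-3.5],[[0,4.8,0],-4.5]]}}

```text
time: 5.2
position: [0.4293, -0.1844, 0.2308]
tool_rot: [-0.577, 0.411, -0.408, 0.577]
ft_force: [1.2, -0.5, -2.6]
grip_width: 0.01
```

Request:
{"api": "arm_command", "payload": {"plan": [[[0,1.2,0],-1],[[0,2.4,0],-2],[[0.3,3.6,0],-3],[[0.6,4.6,0],-3.5],[[0.8,5.2,0],-3.5]]}}

```text
time: 5.7
position: [0.4493, -0.0538, 0.231]
tool_rot: [0.509, -0.492, 0.489, -0.509]
ft_force: [-0.3, -0.5, -2.5]
grip_width: 0.01
```

Request:
{"api": "arm_command", "payload": {"plan": [[[0.2,0.2,-0.2],0],[[0.4,0.3,-0.5],0],[[0.4,0.3,-0.5],0],[[0.4,0.3,-0.5],0]]}}

```text
time: 6.1
position: [0.4603, -0.0493, 0.2192]
tool_rot: [0.509, -0.492, 0.491, -0.508]
ft_force: [0.2, 0.3, -1.5]
grip_width: 0.0099
```

```bash
python3 snap.py 5 wrist side top; python3 - <<'E'
from h import *
c=ld('side5'); A=cv2.resize(cv2.cvtColor(c['pixels'][170:260,205:305],cv2.COLOR_RGB2BGR),None,fx=6,fy=6,interpolation=cv2.INTER_CUBIC)
cv2.imwrite('pics/c10.png',A)
E
```

```text
t 6.1 tcp [ 0.4603 -0.0493  0.2192] yaw jaw 2.0 tooly [-0.002  0.    -1.   ] F [ 0.24  0.27 -1.54] w 0.0099 q [-0.35  0.32  1.83 -0.    1.   -0.38]
```

View pics/c10.png

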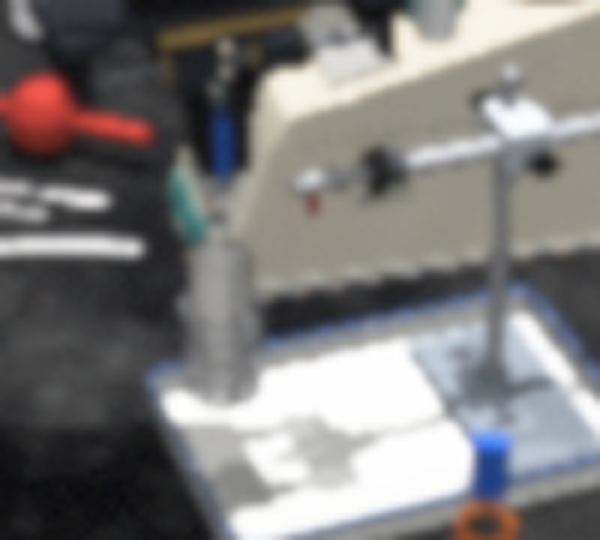

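View pics/wrist5.png

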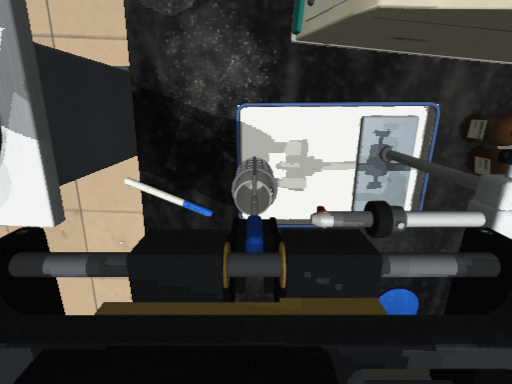

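View pics/top5.png

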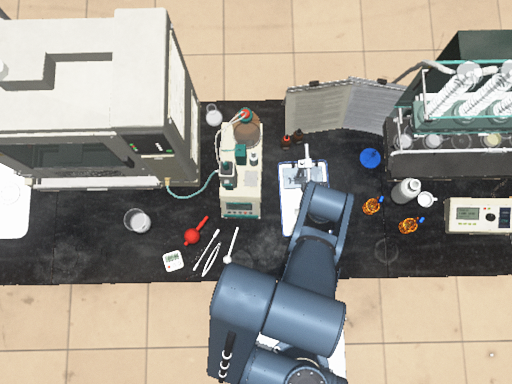

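```bash
python3 - <<'E'
from h import *
w,s=ld('wrist5'),ld('side5')
tcp=np.array([.4603,-.0493,.2192])
for n,dz in(('eye',-.0255),('gripc',.0125),('griptop',.0305),('base',-.1525)): print(n,proj(w,tcp+[0,0,dz]),proj(s,tcp+[0,0,dz]))
g=w['pixels'].astype(int).mean(2)
for u in(330,345,355,410,440,465): print(u,[int(x) for x in g[208:232,u]])
A=cv2.resize(cv2.cvtColor(w['pixels'][195:245,225:405],cv2.COLOR_RGB2BGR),None,fx=4.4,fy=4.4,interpolation=cv2.INTER_CUBIC)
B=cv2.resize(cv2.cvtColor(s['pixels'][180:235,230:300],cv2.COLOR_RGB2BGR),None,fx=6,fy=6,interpolation=cv2.INTER_NEAREST)
cv2.imwrite('pics/c11.png',A);cv2.imwrite('pics/c12.png',B)
E
```

```text
eye [253.28415636 218.08064383] [241.39468102 203.26249115]
gripc [253.02545064 242.11975938] [241.21770757 193.51875859]
griptop [252.85854001 257.6292111 ] [241.13188504 188.7935769 ]
base [253.72629961 176.99638413] [241.94770004 233.71038773]
330 [243, 243, 243, 102, 65, 91, 110, 122, 157, 171, 191, 207, 230, 235, 226, 211, 196, 187, 147, 56, 35, 20, 15, 15]
345 [243, 243, 243, 103, 60, 67, 72, 77, 78, 82, 87, 88, 88, 87, 108, 108, 100, 91, 68, 49, 41, 24, 16, 17]
355 [167, 161, 147, 68, 60, 67, 72, 76, 79, 83, 86, 86, 86, 87, 107, 106, 100, 92, 77, 47, 39, 21, 15, 12]
410 [223, 193, 134, 74, 101, 130, 152, 173, 187, 199, 208, 216, 224, 222, 216, 208, 198, 184, 150, 57, 38, 37, 40, 40]
440 [33, 34, 35, 68, 105, 132, 155, 174, 189, 200, 207, 211, 218, 219, 214, 207, 195, 182, 121, 45, 32, 37, 37, 35]
465 [33, 33, 36, 69, 105, 133, 155, 172, 188, 199, 206, 212, 217, 217, 214, 205, 194, 180, 121, 49, 30, 21, 6, 7]
```

View pics/c11.png

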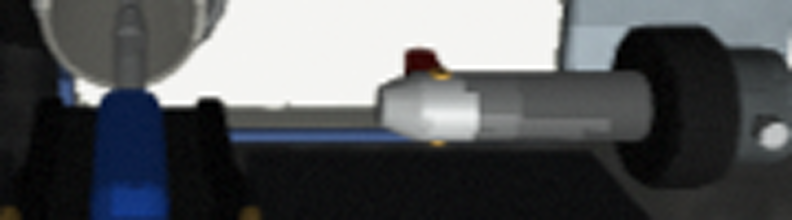

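View pics/c12.png

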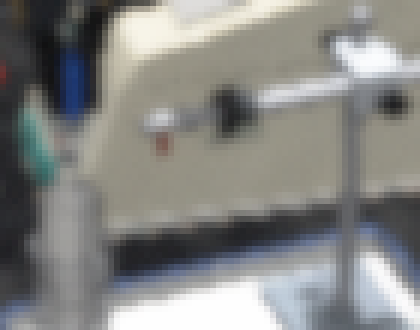

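```bash
python3 - <<'E'
from h import *
w,s=ld('wrist5'),ld('side5')
tcp=np.array([.4603,-.0493,.2192])
print('depth eye',(w['R']@(tcp+[0,0,-.0255])+w['t'])[2])
o,d1=ray(w,(100,218.5));_,d2=ray(w,(400,218.5)); n=np.cross(d1,d2);n/=np.linalg.norm(n);print(n)
for p in((256.7,200.3),(276.7,196.2),(256.7,200.8),(256.7,199.8)):
    o2,d=ray(s,p); print(p,o2+d*(n@(o-o2))/(n@d))
print('tip', [onz(w,(310.9,218.7),z) for z in(.190,.194,.198)])
# in side view, grip blob vs predicted 
print(blobs(s,(100,120,40),(130,255,255),5)[0], blobs(w,(100,120,40),(130,255,255),15)[0])
# side view column of basket
E
```

```text
depth eye 0.20185289105870255
[ 0.03276344 -0.91966289  0.39133965]
(256.7, 200.3) [ 0.51423487 -0.0478328   0.19343817]
(276.7, 196.2) [ 0.58710673 -0.04518693  0.19355513]
(256.7, 200.8) [ 0.51401823 -0.04849684  0.19189579]
(256.7, 199.8) [ 0.51445143 -0.04716898  0.19498004]
tip [array([ 0.50479716, -0.04979886,  0.19      ]), array([ 0.50382366, -0.04812794,  0.194     ]), array([ 0.50285016, -0.04645702,  0.198     ])]
[([241.9, 193.2], [240, 188, 5, 11, 47]), ([286.4, 247.1], [284, 243, 6, 10, 44]), ([339.1, 258.1], [338, 257, 3, 3, 8]), ([225.1, 264.9], [219, 262, 13, 6, 67]), ([279.1, 280.6], [276, 275, 7, 12, 77])] [([346.8, 112.4], [236, 102, 203, 61, 937]), ([423.1, 191.2], [419, 173, 9, 37, 97]), ([197.2, 208.3], [182, 200, 31, 17, 253]), ([254.0, 234.9], [245, 215, 19, 38, 604]), ([295.2, 225.5], [277, 225, 38, 2, 73]), ([399.5, 301.8], [378, 288, 41, 28, 890])]
```

```bash
python3 - <<'E'
from h import *
w=ld('wrist5'); tcp=np.array([.4603,-.0493,.2192])
A=cv2.resize(cv2.cvtColor(w['pixels'][145:225,215:295],cv2.COLOR_RGB2BGR),None,fx=7,fy=7,interpolation=cv2.INTER_CUBIC)
for h,r,col in((.091,.0165,(0,255,0)),(.060,.023,(0,0,255))):
    for dy,th in((0,1),):
        pts=[(proj(w,[tcp[0]+r*np.cos(a),tcp[1]+dy+r*np.sin(a),tcp[2]-.1525+h])-[215,145]+.5)*7 for a in np.linspace(0,6.283,60)]
        cv2.polylines(A,[np.int32(pts)],True,col,th)
cv2.imwrite('pics/c13.png',A)
E
```

```text
(no output)
```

View pics/c13.png

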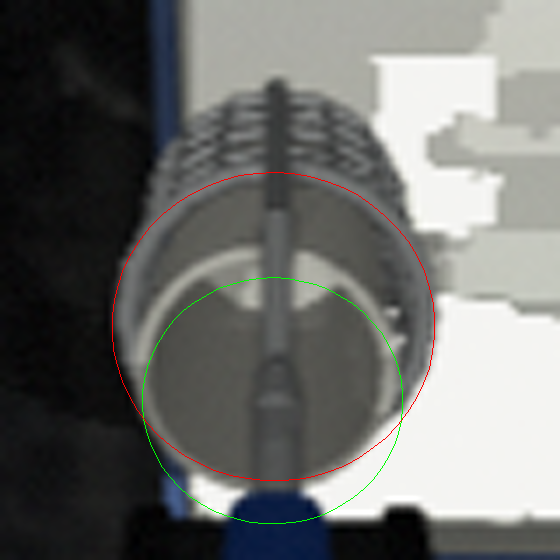

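The checks against the views are:
- The red overlay fits the basket ring to about 1 mm.
- The rod axis by ray intersection is z = 0.1935, y = -0.048 at x = 0.514.
- The eye lines up with it to about 1 mm in y and z.
- The thimble is leaning loosely inside the basket.

I'll push in along the 2° rod direction in small steps.

Request:
{"api": "arm_command", "payload": {"plan": [[[0.3,0.01,0],0],[[0.8,0.03,0],0],[[1.2,0.04,0],0],[[1.4,0.05,0],0],[[1.4,0.05,0],0]]}}

```text
time: 6.75
position: [0.497, -0.0476, 0.2201]
tool_rot: [-0.509, 0.491, -0.491, 0.509]
ft_force: [-0.2, 0.8, -2.4]
grip_width: 0.01
```

Request:
{"api": "arm_command", "payload": {"plan": [[[0.15,0.005,0],0],[[0.3,0.01,0],0],[[0.45,0.015,0],0],[[0.6,0.02,0],0],[[0.6,0.02,0],0]]}}

```text
time: 7.25
position: [0.5113, -0.047, 0.2201]
tool_rot: [-0.509, 0.491, -0.491, 0.509]
ft_force: [0.8, 0.2, -2.2]
grip_width: 0.0101
```

```bash
python3 snap.py 6 wrist side; python3 - <<'E'
from h import *
w,s=ld('wrist6'),ld('side6')
A=cv2.resize(cv2.cvtColor(w['pixels'][185:245,205:335],cv2.COLOR_RGB2BGR),None,fx=6,fy=6,interpolation=cv2.INTER_CUBIC)
B=cv2.resize(cv2.cvtColor(s['pixels'][175:235,230:300],cv2.COLOR_RGB2BGR),None,fx=8,fy=8,interpolation=cv2.INTER_CUBIC)
cv2.imwrite('pics/c14.png',A);cv2.imwrite('pics/c15.png',B)
E
```

```text
t 7.25 tcp [ 0.5113 -0.047   0.2201] yaw jaw 2.0 tooly [ 0.001 -0.    -1.   ] F [ 0.84  0.23 -2.21] w 0.0101 q [-0.31  0.38  1.71  0.    1.05 -0.35]
```

View pics/c14.png

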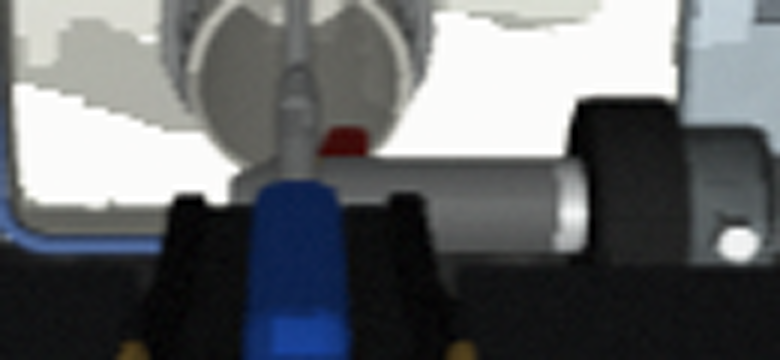

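View pics/c15.png

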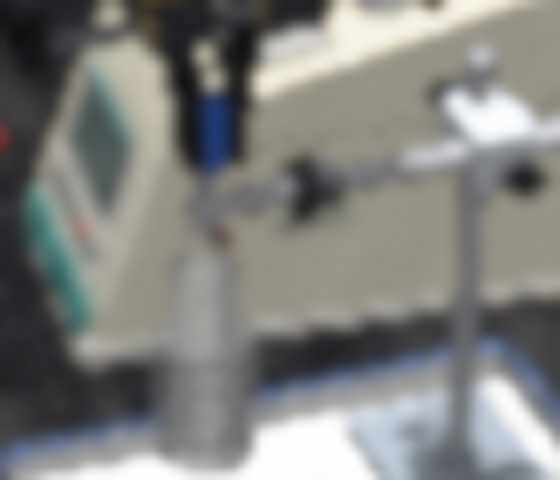

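The eye is on the nose with no contact force. The tip shows at wrist (244,215) left of the eye wire, and the keeper is just ahead of it at (262,209). Continuing under the keeper.

Request:
{"api": "arm_command", "payload": {"plan": [[[0.15,0.005,0],0],[[0.3,0.01,0],0],[[0.45,0.015,0],0],[[0.6,0.02,0],0],[[0.6,0.02,0],0]]}}

```text
time: 7.85
position: [0.5266, -0.0466, 0.2201]
tool_rot: [-0.509, 0.491, -0.491, 0.509]
ft_force: [0.9, 0.1, -1.6]
grip_width: 0.0096
```

Request:
{"api": "arm_command", "payload": {"plan": [[[0.15,0.005,0],0],[[0.3,0.01,0],0],[[0.45,0.015,0],0],[[0.45,0.015,0],0]]}}

```text
time: 8.25
position: [0.5379, -0.0462, 0.2202]
tool_rot: [-0.509, 0.491, -0.491, 0.509]
ft_force: [-0.3, 0.3, -2.0]
grip_width: 0.0095
```

```bash
cat > cr.py <<'E'
import sys
from h import *
k=sys.argv[1]
w,s=ld('wrist'+k),ld('side'+k)
A=cv2.resize(cv2.cvtColor(w['pixels'][185:245,205:335],cv2.COLOR_RGB2BGR),None,fx=5,fy=5,interpolation=cv2.INTER_CUBIC)
B=cv2.resize(cv2.cvtColor(s['pixels'][185:225,240:300],cv2.COLOR_RGB2BGR),(650,290),interpolation=cv2.INTER_CUBIC)
cv2.imwrite('pics/cr%s.png'%k,np.vstack([A,B]))
E
python3 snap.py 7 wrist side; python3 cr.py 7
```

```text
t 8.25 tcp [ 0.5379 -0.0462  0.2202] yaw jaw 2.0 tooly [ 0.001 -0.    -1.   ] F [-0.28  0.27 -1.95] w 0.0095 q [-0.29  0.42  1.65  0.    1.07 -0.33]
```

View pics/cr7.png

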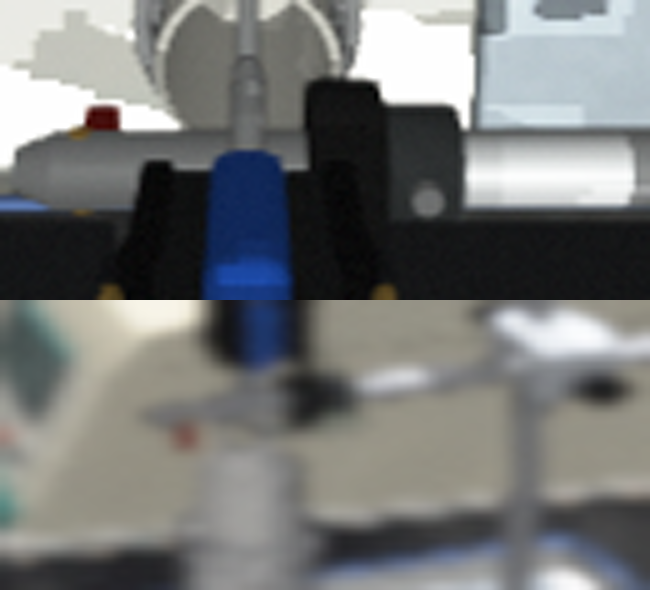

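The keeper, red at wrist (226,209), has already fallen shut behind the eye. Next I'll move gently onto the buffer, watching the force.

Request:
{"api": "arm_command", "payload": {"plan": [[[0.1,0.003,0],0],[[0.2,0.006,0],0],[[0.28,0.01,0],0],[[0.28,0.01,0],0]]}}

```text
time: 8.75
position: [0.5439, -0.0458, 0.22]
tool_rot: [0.509, -0.491, 0.491, -0.509]
ft_force: [-0.4, -0.2, -2.2]
grip_width: 0.0102
```

Request:
{"api": "arm_command", "payload": {"plan": [[[0.05,0.002,0],0],[[0.08,0.003,0],0],[[0.08,0.003,0],0]]}}

```text
time: 9.05
position: [0.5451, -0.0457, 0.2199]
tool_rot: [0.509, -0.491, 0.49, -0.508]
ft_force: [-3.4, -1.6, -1.7]
grip_width: 0.0099
```

Request:
{"api": "arm_command", "payload": {"plan": [[[0.04,0.001,0],0],[[0.04,0.001,0],0]]}}

```text
time: 9.25
position: [0.546, -0.0457, 0.2198]
tool_rot: [0.509, -0.492, 0.49, -0.508]
ft_force: [-3.5, -0.6, -1.8]
grip_width: 0.0099
```

```bash
python3 snap.py 8 wrist side; python3 cr.py 8
```

```text
t 9.25 tcp [ 0.546  -0.0457  0.2198] yaw jaw 2.1 tooly [-0.002  0.    -1.   ] F [-3.5  -0.56 -1.81] w 0.0099 q [-0.29  0.43  1.63 -0.    1.09 -0.32]
```

View pics/cr8.png

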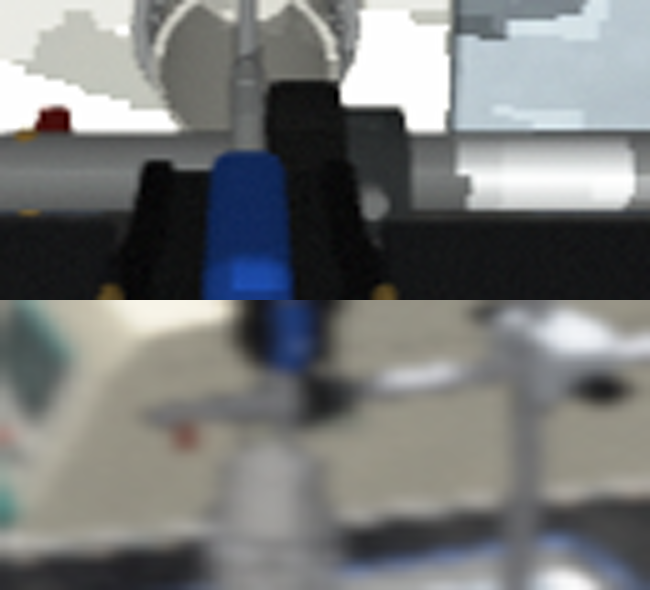

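The wire meets the buffer at wrist (258,209) with about 3.5 N, and the keeper is shut. I'll pull back toward the keeper.

Request:
{"api": "arm_command", "payload": {"plan": [[[-0.2,-0.007,0],0],[[-0.5,-0.017,0],0],[[-0.75,-0.026,0],0],[[-0.9,-0.031,0],0],[[-0.9,-0.031,0],0]]}}

```text
time: 9.85
position: [0.524, -0.0465, 0.2202]
tool_rot: [-0.509, 0.491, -0.491, 0.509]
ft_force: [-0.4, 0.5, -2.1]
grip_width: 0.0097
```

Request:
{"api": "arm_command", "payload": {"plan": [[[-0.06,-0.002,0],0],[[-0.1,-0.003,0],0],[[-0.1,-0.003,0],0]]}}

```text
time: 10.15
position: [0.522, -0.0466, 0.22]
tool_rot: [-0.509, 0.491, -0.491, 0.509]
ft_force: [-0.5, -0.6, -3.0]
grip_width: 0.01
```

Request:
{"api": "arm_command", "payload": {"plan": [[[-0.04,-0.001,0],0],[[-0.04,-0.001,0],0]]}}

```text
time: 10.35
position: [0.5209, -0.0466, 0.22]
tool_rot: [0.509, -0.491, 0.491, -0.509]
ft_force: [1.4, -0.6, -1.8]
grip_width: 0.0097
```

Request:
{"api": "arm_command", "payload": {"plan": [[[-0.03,-0.001,0],0],[[-0.03,-0.001,0],0]]}}

```text
time: 10.55
position: [0.5201, -0.0466, 0.22]
tool_rot: [0.509, -0.491, 0.491, -0.509]
ft_force: [-0.8, -0.8, -2.4]
grip_width: 0.0097
```

Request:
{"api": "arm_command", "payload": {"plan": [[[-0.03,-0.001,0],0],[[-0.03,-0.001,0],0]]}}

```text
time: 10.75
position: [0.5196, -0.0467, 0.2201]
tool_rot: [-0.509, 0.491, -0.491, 0.509]
ft_force: [0.5, -0.7, -2.9]
grip_width: 0.0098
```

Request:
{"api": "arm_command", "payload": {"plan": [[[-0.03,-0.001,0],0],[[-0.03,-0.001,0],0]]}}

```text
time: 10.95
position: [0.5194, -0.0467, 0.2202]
tool_rot: [-0.508, 0.491, -0.492, 0.509]
ft_force: [2.5, -0.3, -3.5]
grip_width: 0.01
```

Request:
{"api": "arm_command", "payload": {"plan": [[[-0.03,-0.001,0],0],[[-0.03,-0.001,0],0]]}}

```text
time: 11.15
position: [0.5191, -0.0468, 0.2202]
tool_rot: [-0.508, 0.49, -0.492, 0.509]
ft_force: [3.6, 0.8, -4.1]
grip_width: 0.0095
```

```bash
python3 snap.py 9 wrist side; python3 cr.py 9
```

```text
t 11.15 tcp [ 0.5191 -0.0468  0.2202] yaw jaw 2.0 tooly [ 0.003 -0.    -1.   ] F [ 3.61  0.76 -4.05] w 0.0095 q [-0.3   0.39  1.7   0.    1.05 -0.34]
```

View pics/cr9.png

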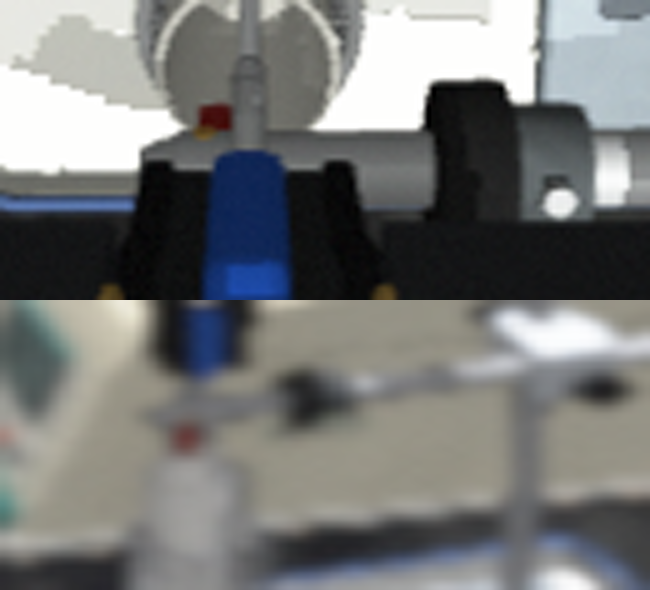

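The wire bears on the keeper, which stays shut, with Fx at about 3.6 N. I'll raise this to about 7 N.

Request:
{"api": "arm_command", "payload": {"plan": [[[-0.05,-0.002,0],0],[[-0.05,-0.002,0],0]]}}

```text
time: 11.45
position: [0.5188, -0.0469, 0.2204]
tool_rot: [-0.507, 0.49, -0.493, 0.51]
ft_force: [6.2, 2.0, -5.1]
grip_width: 0.0102
```

Request:
{"api": "arm_command", "payload": {"plan": [[[-0.02,-0.001,0],0],[[-0.02,-0.001,0],0],[[-0.02,-0.001,0],0]]}}

```text
time: 11.75
position: [0.5186, -0.0469, 0.2205]
tool_rot: [-0.507, 0.49, -0.493, 0.51]
ft_force: [7.6, 1.6, -6.1]
grip_width: 0.0098
```

Request:
{"api": "arm_command", "payload": {"plan": [[[0,0,0],0],[[0,0,0],0],[[0,0,0],0]]}}

```text
time: 12.05
position: [0.5187, -0.0469, 0.2205]
tool_rot: [-0.507, 0.49, -0.493, 0.51]
ft_force: [6.6, 1.0, -6.7]
grip_width: 0.0097
```

Request:
{"api": "arm_command", "payload": {"plan": [[[0,0,0],0],[[0,0,0],0]]}}

```text
time: 12.25
position: [0.5187, -0.0469, 0.2205]
tool_rot: [-0.507, 0.49, -0.493, 0.51]
ft_force: [7.5, 1.7, -5.4]
grip_width: 0.01
```

```bash
python3 snap.py 10 wrist side; python3 cr.py 10
```

```text
t 12.25 tcp [ 0.5187 -0.0469  0.2205] yaw jaw 2.0 tooly [ 0.006 -0.    -1.   ] F [ 7.48  1.75 -5.44] w 0.01 q [-0.31  0.39  1.7   0.    1.05 -0.34]
```

View pics/cr10.png

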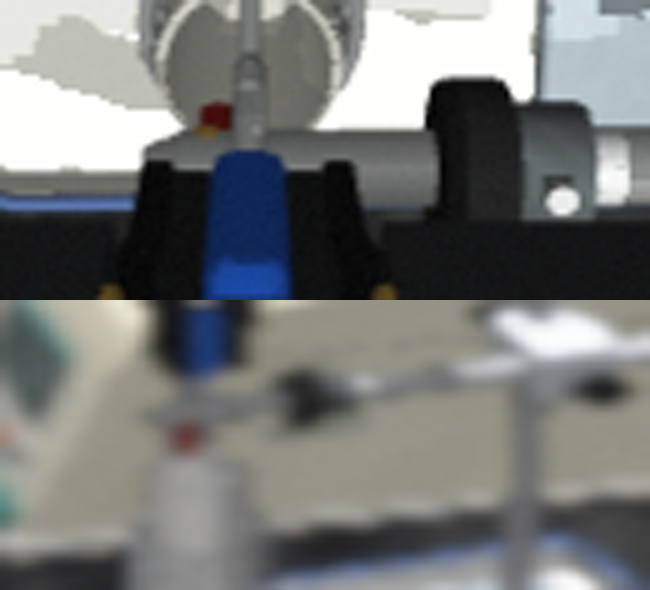

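Tug held at Fx about 7 N for over 0.5 s, and the keeper did not move. I'll ease off to mid-span and then lower.

Request:
{"api": "arm_command", "payload": {"plan": [[[0.1,0.003,0],0],[[0.25,0.008,0],0],[[0.45,0.016,0],0],[[0.6,0.021,0],0],[[0.6,0.021,0],0]]}}

```text
time: 12.85
position: [0.5314, -0.0463, 0.2199]
tool_rot: [0.509, -0.491, 0.491, -0.509]
ft_force: [0.4, 0.7, -3.2]
grip_width: 0.0098
```

Request:
{"api": "arm_command", "payload": {"plan": [[[0,0,-0.06],0],[[0,0,-0.1],0],[[0,0,-0.1],0],[[0,0,-0.1],0]]}}

```text
time: 13.25
position: [0.5309, -0.0464, 0.2176]
tool_rot: [0.509, -0.491, 0.491, -0.509]
ft_force: [-1.0, -0.0, -1.4]
grip_width: 0.0098
```

Request:
{"api": "arm_command", "payload": {"plan": [[[0,0,-0.04],0],[[0,0,-0.06],0],[[0,0,-0.06],0]]}}

```text
time: 13.55
position: [0.5311, -0.0464, 0.2171]
tool_rot: [0.509, -0.491, 0.491, -0.509]
ft_force: [-3.3, -0.1, 5.1]
grip_width: 0.0098
```

Request:
{"api": "arm_command", "payload": {"plan": [[[0,0,0.05],0],[[0,0,0.05],0],[[0,0,0.05],0]]}}

```text
time: 13.85
position: [0.5314, -0.0463, 0.2174]
tool_rot: [-0.509, 0.491, -0.491, 0.509]
ft_force: [0.2, -1.5, -0.3]
grip_width: 0.0104
```

Request:
{"api": "arm_command", "payload": {"plan": [[[0,0,0],0],[[0,0,0],0]]}}

```text
time: 14.05
position: [0.5314, -0.0463, 0.2174]
tool_rot: [-0.509, 0.491, -0.491, 0.509]
ft_force: [-0.3, -1.3, 1.1]
grip_width: 0.0099
```

The rod now carries the weight, with Fz near 0. I'll open the fingers partway and lift straight up.

Request:
{"api": "arm_command", "payload": {"plan": [[[0,0,0],0],[[0,0,0],0],[[0,0,0],0],[[0,0,0],0],[[0,0,0],0]], "fingers": -0.2}}

```text
time: 14.55
position: [0.5312, -0.0462, 0.2173]
tool_rot: [-0.509, 0.491, -0.491, 0.509]
ft_force: [0.5, -0.2, -0.6]
grip_width: 0.0336
```

```bash
python3 snap.py 11 wrist side; python3 cr.py 11
```

```text
t 14.55 tcp [ 0.5312 -0.0462  0.2173] yaw jaw 2.0 tooly [ 0.  0. -1.] F [ 0.53 -0.2  -0.59] w 0.0336 q [-0.3   0.41  1.67  0.    1.06 -0.33]
```

View pics/cr11.png

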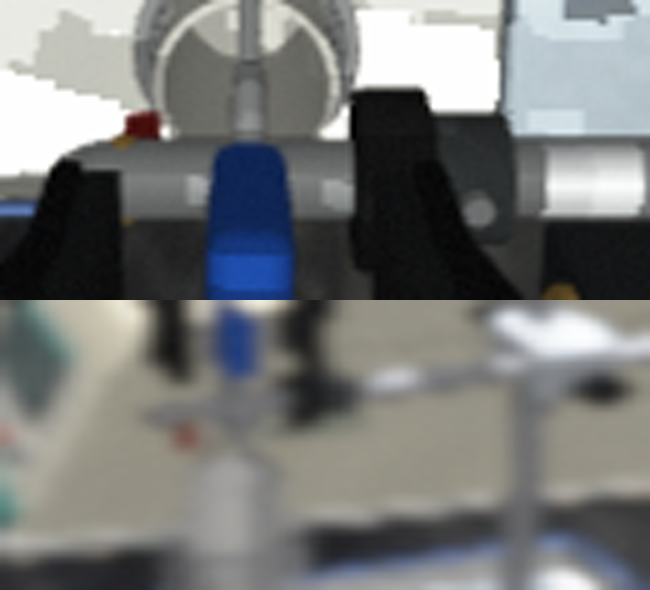

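Request:
{"api": "arm_command", "payload": {"plan": [[[0,0,0.4],0],[[0,0,1.2],0],[[0,0,2.4],0],[[0,0,3.6],0],[[0,0,4],0]]}}

```text
time: 15.15
position: [0.533, -0.0467, 0.3212]
tool_rot: [-0.508, 0.489, -0.493, 0.51]
ft_force: [-0.1, -1.0, 0.2]
grip_width: 0.0348
```

Request:
{"api": "arm_command", "payload": {"plan": [[[-0.8,0,0.4],0],[[-2,-1,0.4],0],[[-2.8,-2,0.4],0],[[-3,-2.5,0.4],0],[[-3,-2.5,0.4],0]]}}

```text
time: 15.65
position: [0.4559, -0.1099, 0.3272]
tool_rot: [-0.508, 0.492, -0.492, 0.508]
ft_force: [0.2, 0.6, 0.8]
grip_width: 0.0349
```

Request:
{"api": "arm_command", "payload": {"plan": [[[0,0,0],0],[[0,0,0],0],[[0,0,0],0],[[0,0,0],0],[[0,0,0],0]]}}

```text
time: 16.15
position: [0.4564, -0.1083, 0.3272]
tool_rot: [-0.509, 0.491, -0.491, 0.509]
ft_force: [-0.8, 0.6, -0.4]
grip_width: 0.0346
```

```bash
python3 snap.py 12 wrist side top; python3 - <<'E'
from h import *
a=cv2.imread('pics/side12.png'); A=cv2.resize(a[160:330,190:345],(520,570),interpolation=cv2.INTER_CUBIC)
cv2.imwrite('pics/c20.png',A)
w=cv2.imread('pics/wrist12.png'); t=cv2.imread('pics/top12.png')
cv2.imwrite('pics/c21.png',np.hstack([cv2.resize(w,(400,300)),cv2.resize(t,(400,300))]))
E
```

```text
t 16.15 tcp [ 0.4564 -0.1083  0.3272] yaw jaw 2.1 tooly [-0.  0. -1.] F [-0.84  0.63 -0.38] w 0.0346 q [-0.47  0.19  1.66  0.    1.29 -0.51]
```

View pics/c20.png

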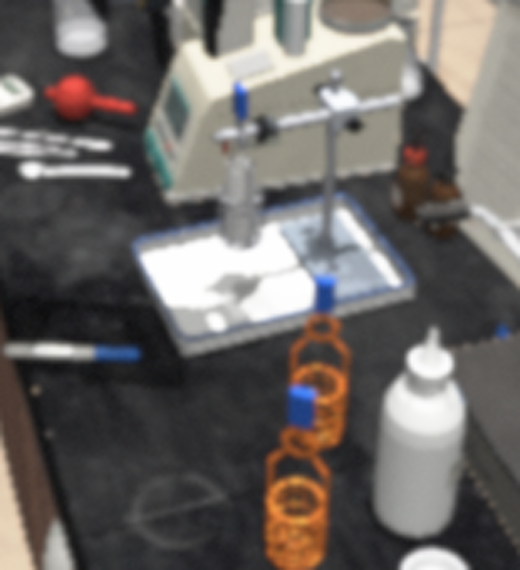

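View pics/c21.png

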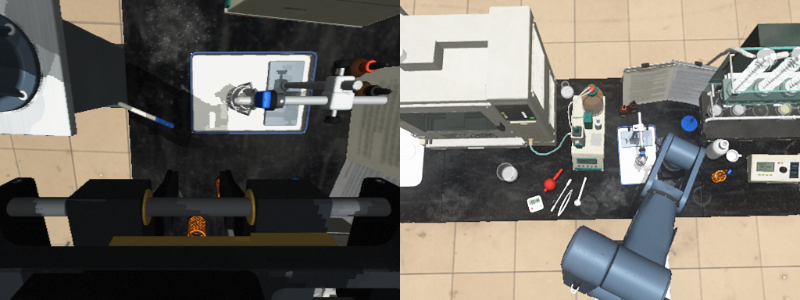

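Request:
{"api": "arm_command", "payload": {"plan": [[[0,0,0],0],[[0,0,0],0],[[0,0,0],0],[[0,0,0],0],[[0,0,0],0]]}}

```text
time: 16.8
position: [0.4562, -0.1088, 0.3273]
tool_rot: [-0.509, 0.491, -0.491, 0.509]
ft_force: [-1.2, -0.0, -1.1]
grip_width: 0.0346
```

```bash
python3 snap.py 13 wrist side; python3 - <<'E'
from h import *
a=cv2.imread('pics/side13.png'); w=cv2.imread('pics/wrist13.png')
A=cv2.resize(a[175:245,235:305],(400,400),interpolation=cv2.INTER_CUBIC);B=cv2.resize(w[90:150,270:350],(400,300),interpolation=cv2.INTER_CUBIC)
cv2.imwrite('pics/c22.png',np.hstack([A,cv2.copyMakeBorder(B,0,100,0,0,0)]))
s0=ld('side12')['pixels'].astype(int);s1=ld('side13')['pixels'].astype(int); print('motion',abs(s0-s1)[180:245,240:290].mean())
t0,t1=ld('top0')['pixels'].astype(int),ld('top12')['pixels'].astype(int)
for n,(u,v) in dict(bottle=(405,190),funnel=(370,158),beaker=(137,220)).items(): print(n,abs(t0-t1)[v-14:v+14,u-14:u+14].mean())
E
```

```text
t 16.8 tcp [ 0.4562 -0.1088  0.3273] yaw jaw 2.0 tooly [ 0. -0. -1.] F [-1.24 -0.01 -1.1 ] w 0.0346 q [-0.47  0.19  1.66  0.    1.29 -0.51]
motion 0.6
bottle 4.325255102040816
funnel 3.7023809523809526
beaker 3.850765306122449
```

View pics/c22.png

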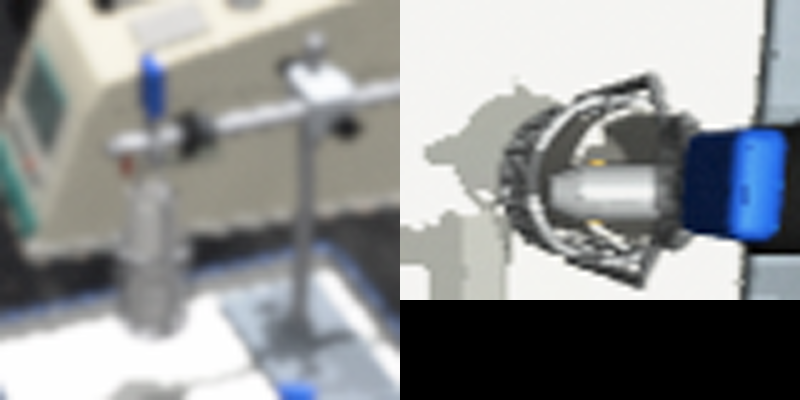

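The basket hangs still on the rod between the red keeper, shut at side (257,204), and the buffer. The thimble is inside, and the bystanders look unchanged apart from small picture noise. Handing in.

```bash
python3 -c "
from rig import hand_in; print(hand_in())"
```

```text
the job is handed in; nothing more can be done
None
```

The basket is hanging on the rod by itself, locked behind the keeper, and I have handed the job in. It took about 17 s of the 59 s allowed.

- **Hanging:** I gripped the steel basket with the thimble by its blue grip and turned it to the rod. I then pushed the eye under the keeper onto the buffer, where it pressed with about 3.5 N. The keeper was seen fallen shut behind the eye.
- **Tug:** I pulled straight back at about 7 N (readings 6.6–7.6 N) for at least 0.5 s, and the keeper held. A downward force of about 3–4 N built up alongside the pull.
- **Lowering:** The eye met the rod about 2 mm sooner than my measured rod height predicted. Load on the hook briefly reached about 7–8 N, below the 20 N limit. I eased up until the rod carried the weight, let go and backed away.

In the last pictures the basket hangs still between the keeper and the buffer, with the keeper shut and the thimble inside. The wash bottle, the funnel and the beaker look unmoved, and the arm is touching nothing. The force sensor reads with roughly ±1 N of noise.

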